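# Snap the carousel's retaining clip home on a leaning tube mixer

## Task

The tube mixer's carousel is back on its leaning spindle, with the yellow split clip only started in the groove. Take the clip fork from the steel tray and, with its prongs behind the clip's two ears, push the clip straight up the slope along the washer until it snaps fully home on the spindle; use the fork for this, not the gripper itself. Then lay the fork back flat in the tray, and leave the tube rack and the brown bottle as they stand.

Things in the scene. Friction and masses are not known exactly. Their poses are not given: they have to be found in the camera images.
- spindle (a point): Where the leaning spindle's axis meets the washer's face, about 155 mm above the worktop. z: the spindle axis, up and out of the face, leaning 25 degrees from vertical towards the mixer's front, which faces the robot's right. x: in the face, straight up its slope, from the front to the back of the mixer: the way the clip is pushed. y: level. Seen from above, x points about 45 to 86 degrees to the left of straight ahead.
- mixer: Fixed tube mixer; origin under its base, at (30, 0, -155) mm from the spindle point in level axes. In the frame of spindle: black rubber washer, radius 34, face at z = 0; steel spindle groove 14 mm in diameter, z = 0 to 8, then its nose, 22 mm, to z = 23; aluminium hub, radius 36, below; white disc, radius 80, top at z = -32, its blue tube holders up to z = -19.
- clip: Yellow plastic split clip, 6 mm thick, flat on the rubber washer, mouth to the spindle. Origin: on its underside, at the point that lies on spindle when home; x to its mouth, z out of the washer. Starts 13.5 mm short of home, axes parallel to spindle's. Bridge at the back 40 mm wide; a tab 14 mm wide runs from its middle back to x = -24.5 mm.
- clip_back (a point): Middle of the clip's flat rear face, at (-13, 0, 3) mm in the clip's frame; the ears for the fork lie 7 to 20 mm to either side. The sprung jaws (tips 9.3 mm apart) spread 2.4 mm each as they pass the groove. The push peaks at about 5 to 12 N some 11 mm short of home; from 6 mm short the clip jumps home by itself, and its bridge stops on the groove.
- fork: Clip fork, 122 mm long, about 90 g. Origin: centre of the handle's underside; x along the tool to the prongs, z up as it lies. Red handle with a black inlay on top, x = -40 to 40 mm, 18 mm wide (y), 22 mm high; then a thin steel shank and a steel head, z = 8 to 14 mm, 37 mm wide: a cross piece from x = 58, then two prongs.
- fork_tip (a point): Point midway between the two prong tips, at (82, 0, 11) mm in the fork's frame. The prongs, flat-ended, 14 mm long and 6 mm thick, lie 10.5 to 18.5 mm to either side; the gap of 21 mm between them takes the clip's tab.
- tray: Shallow open steel tray, 250 mm (x) by 175 mm (y), on rubber feet; walls 3 mm thick, their tops 22 mm and its floor 9 mm above the worktop. Origin: centre of its underside. It does not move. The fork lies flat in it with its prongs away from the robot. (Two monitors, 0.65 m and more ahead of the robot, stand behind the work.)
- rack: White tube rack, 134 x 50 x 62 mm, with three tubes in it; to be left alone. Origin: centre of its underside.
- tube_1: Blood tube with a purple cap standing in the rack, 102 mm long; to be left alone. Origin: its foot.
- tube_4: Blood tube with a blue cap standing in the rack, 102 mm long; to be left alone. Origin: its foot.
- tube_6: Blood tube with a yellow cap standing in the rack, 102 mm long; to be left alone. Origin: its foot.
- methanol: Small brown bottle with a white cap, 105 mm tall; to be left alone. Origin: centre of its underside.
Things that resemble listed ones, but are neither listed nor needed, are in the scene too. Of the things that look like the fork, the larger one is meant.

How it is judged:
By the outcome, as a careful person would: the job done as asked, in the order asked, and still so for the second after the job is handed in, with the robot touching nothing.
It also fails if it takes over 58 s, if anything falls off the work surface, if the arm or the gripper's body presses on something with over 40 N, if the wrist force passes 120 N, or if a joint passes its speed limit or range.

## Robot

A 6-joint arm with a two-finger parallel gripper is mounted at the origin on a cart in front of the work surface, level with it; the furniture and walls round the work are solid. World frame = base frame: x ahead of the robot, y to its left, z up, the work surface at z = 0. Lengths are in m, angles in rad, forces in N, time in s.
With the tool pointing down it reaches from about 0.35 to 0.975 m from the base axis. Payload 4.9 kg.
Tool frame: the origin (TCP) lies on the front face of the gripper's body, between the roots of the fingers; the fingertips stand ctrl.finger_overhang ahead of it and the grasp point (between the pads) lies 54 mm ahead of it (ctrl.finger_overhang is the distance from the TCP to the fingertips, in m); z points along the fingers, y is the line along which they close (so a half turn about z gives the same grasp; the last joint's range is limited). The gripper opens to 85 mm and grips with 20 to 120 N. Pads are 22 mm wide; open, the fingers measure 114 mm over their backs; the gripper's body (76 mm by 85 mm) begins 54 mm behind the grasp point. The pads swing forward as they close: fully open they stand 13 mm farther back than shut.
Start: joints at [-1.43, 0.053, 1.613, -0, 1.476, -0.119], TCP at [0.161, -0.604, 0.304] pointing down, gripper open.
Joint ranges: [-3.01, 3.01], [-1.01, 2.22], [0.06, 2.58], [-1.02, 4.17], [0.09, 2.62], [-3.14, 3.14]. Speed limits (rad/s): [2.57, 2.57, 3.14, 3.14, 3.14, 3.14].

## Interface

Orientations are given as a rotation vector (axis times angle).
In Python, from station import ctrl, vision gives the robot as it stands. The module is installed in compiled form; this text tells all that it offers.
- The arm moves only by the tool drive_tool, never from a script. Its argument "rows" is a list of rows, each a list of 2 entries, a list of its own where there are three numbers: the shift along the tool's x, y, z in m, then the turn about the tool's z in rad. A call has 1 to 10 rows; each row shifts and turns the commanded pose from where the row before left it, along the tool's axes as they then stand; what a row does not reach is not made up. A row lasts 1/10 s, in which the tool goes at most 50 mm and 8.59 degrees, less where a joint would pass 70% of its speed; a pose out of reach is approached as far as the arm can. A call with a gripper value outside its range is refused whole. "jaw" is the closure, from 0 (fully open) to 1 (shut), set as the call begins (left out, the last holds). The fingers move at their own pace and stop on an object; "grip_force" is the grip in N (left out, the last holds). Time passes only in rows, so rows that do not move let the fingers close. It gives the time, the measured TCP pose, the force, the opening and the grip force at its end, in the units of the state.
- ctrl.get_obs(): the state, without advancing time (a new reading comes with each control period).
- vision.get_image(name): name is "scene" or "top" or "wrist"; returns a dict with "image" (400x640x3 uint8, blue, green, red), "vertical_fov" (degrees; the focal length in pixels is half the picture's height over the tangent of half this angle, whatever the lens; pixels are square), "cx", "cy" (the principal point, pixels), "R" (3x3) and "t" (3): a world point X has camera coordinates R X + t. Camera axes: x right, y down, z forward; pixel columns grow to the right and rows downward; lengths in m; the calibration is good to about 2 mm. A picture is of the moment at which its call begins. There is no depth.
- ctrl.finish_job(): hands the job in; it is judged then, once.
The state is a dict: "t": time; "q": joint angles; "dq": joint speeds; "effort": joint torques, N m; "tool_pos": TCP position; "tool_rot": TCP orientation; "contact_force": force on the tool from outside, world axes, zero at the start; "wrist_torque": the same for the moment, N m; "opening": finger opening in m; "grip_force": force on a finger pad.
Only numpy, scipy, OpenCV 4.12 (cv2) and the standard library are available. Lean on these libraries where they do the work, as an engineer would, in place of code of your own. Each camera call takes 0.05 s, during which the arm holds its last target. There are 200 camera calls.

## Working session

There is one attempt and no reset: what is moved stays moved. The work goes in short steps, Python scripts to look and compute and a tool call to move; the robot and the scene stay as the last step left them, time stands still between calls to the robot, and variables do not carry over. Pictures are saved under pics/ and viewed, at most 10 in all, crops included, and the job is handed in when it is done.

Besides the shell and the picture viewer there is one more tool, called as a command line: name --argument value ..., lists and objects as JSON in quotes. drive_tool: Moves the arm, as the interface text tells. Its arguments: {"type":"object","properties":{"rows":{"type":"array","items":{"type":"array"}},"jaw":{"type":"number"},"grip_force":{"type":"number"}},"required":["rows"]}

```bash
mkdir -p pics; ls; python3 - <<'E'
from station import ctrl, vision
import cv2,pickle
print(ctrl.get_obs(), ctrl.finger_overhang)
d={}
for n in("scene","top","wrist"):
    r=vision.get_image(n); d[n]=r
    cv2.imwrite(f"pics/{n}0.png",r["image"]); print(n,r["vertical_fov"],r["cx"],r["cy"],r["R"].round(4).tolist(),r["t"])
pickle.dump(d,open("d0.pkl","wb"))
E
```

```text
pics
{'t': 0.0, 'q': array([-1.43004262e+00,  5.33436348e-02,  1.61429008e+00, -1.68711776e-05,
        1.47601841e+00, -1.18978676e-01]), 'dq': array([-0.00157567,  0.00068978, -0.00017499,  0.00112526, -0.00099605,
       -0.00023504]), 'effort': array([ 2.13986190e-03, -3.93684912e+01, -3.70175564e+01, -3.29107297e-05,
        6.94330796e-03, -3.42931401e-05]), 'tool_pos': array([ 0.16045602, -0.60355712,  0.30267342]), 'tool_rot': array([-3.11309587e+00, -4.06576690e-01,  6.15582265e-05]), 'contact_force': array([ 0.05632659, -0.54222717,  0.19318151]), 'wrist_torque': array([0.00711383, 0.02617323, 0.00049468]), 'grip_force': 0.0, 'opening': 0.08529423189899826} 0.0726
scene 57.39877706872722 320.6039740391216 198.59832687029305 [[-0.8717, -0.49, -0.007], [-0.2457, 0.4494, -0.8589], [0.424, -0.7469, -0.5122]] [0.35059948 0.19635146 0.91002189]
top 54.9721575442392 319.62835680829136 205.22292981782925 [[0.0251, -0.9996, 0.0124], [-0.9924, -0.0264, -0.1204], [0.1206, -0.0093, -0.9927]] [-0.00529411  0.4148489   1.35360914]
wrist 64.53012945193085 323.33424303873585 202.7718458757856 [[0.2564, -0.9666, -0.002], [-0.9295, -0.2471, 0.2738], [-0.2652, -0.0684, -0.9618]] [-0.62415459 -0.03550435  0.37744126]
```

View pics/scene0.png

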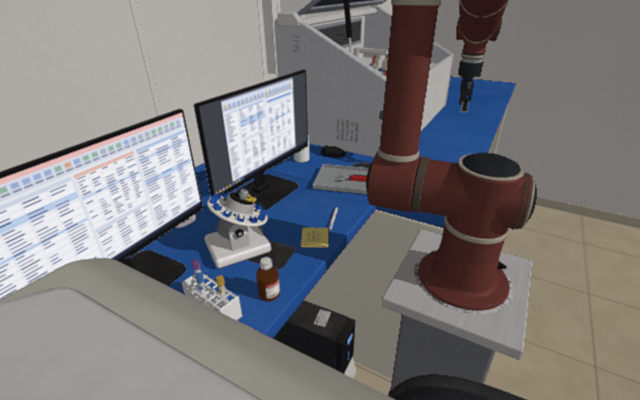

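View pics/top0.png

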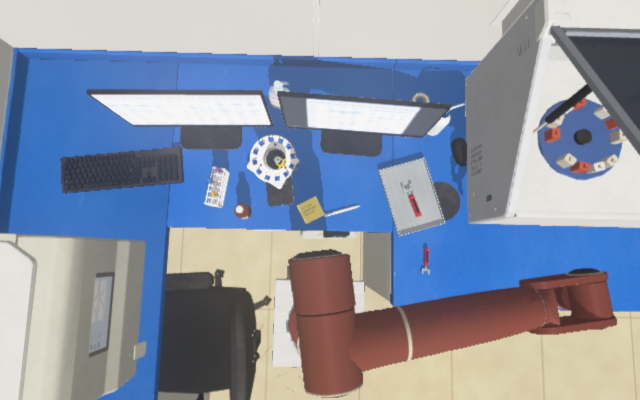

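Scene view: mixer at about (238,215), tray behind at (345,178). Top view: mixer at (272,160), tray at (412,195) with the fork handle at (414,205), and a smaller decoy fork at (426,260). Enlarging both.

```bash
python3 - <<'E'
import cv2,pickle,numpy as np
d=pickle.load(open("d0.pkl","rb"));t=d["top"]["image"]
a=cv2.resize(t[145:245,365:465],None,fx=4,fy=4,interpolation=cv2.INTER_CUBIC)
b=cv2.resize(t[125:200,235:310],None,fx=5.3334,fy=5.3334,interpolation=cv2.INTER_CUBIC)[:400,:400]
cv2.imwrite("pics/c1.png",np.hstack([a,b]))
E
```

```text
(no output)
```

View pics/c1.png

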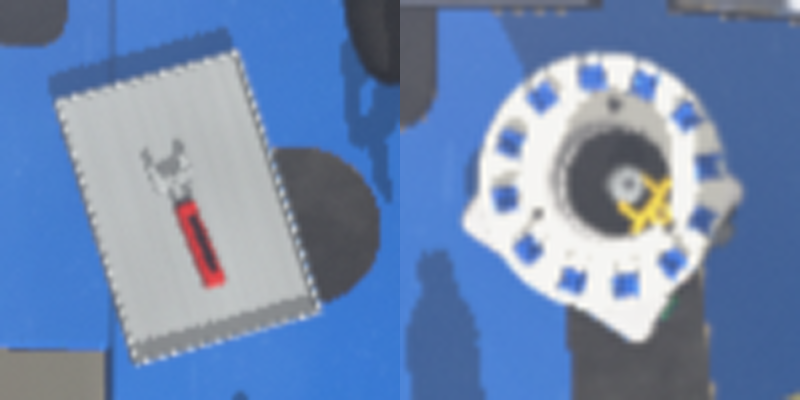

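```bash
cat > h.py <<'E'
import numpy as np, cv2
from scipy.spatial.transform import Rotation as Ro
from scipy.optimize import least_squares
def K(r):
    f=200/np.tan(np.radians(r["vertical_fov"]/2)); return f,r["cx"],r["cy"]
def proj(r,X):
    f,cx,cy=K(r); c=np.atleast_2d(X)@r["R"].T+r["t"]; return np.c_[cx+f*c[:,0]/c[:,2],cy+f*c[:,1]/c[:,2]]
def ray(r,uv,z):
    f,cx,cy=K(r); uv=np.atleast_2d(uv); d=np.c_[(uv[:,0]-cx)/f,(uv[:,1]-cy)/f,np.ones(len(uv))]@r["R"]
    o=-r["R"].T@r["t"]; return o+d*((z-o[2])/d[:,2])[:,None]
def spin(a):   # spindle axes as columns
    h=np.array([np.cos(a),np.sin(a),0]); e=np.array([0,0,1.]); l=np.radians(25)
    x=h*np.cos(l)+e*np.sin(l); z=e*np.cos(l)-h*np.sin(l); return np.c_[x,np.cross(z,x),z]
E
python3 - <<'E'
from h import *; import pickle
d=pickle.load(open("d0.pkl","rb"));r=d["top"]
print("cam",-r["R"].T@r["t"], "wrist",-d["wrist"]["R"].T@d["wrist"]["t"])
A=lambda p:np.array(p)/4+[365,145]
c=ray(r,A([(60,100),(238,52),(320,310),(137,362)]),.022);print("tray",c.round(4).tolist(),c.mean(0))
h=ray(r,A([(188,205),(213,283)]),.031);v=h[0]-h[1];print("handle",h.round(4).tolist(),h.mean(0),np.linalg.norm(v),np.degrees(np.arctan2(v[1],v[0])))
B=lambda p:(np.array(p)-[400,0])/5.3334+[235,125]
H=[(592,75),(643,85),(685,117),(708,165),(703,217),(673,262),(627,284),(573,280),(528,248),(505,197),(510,142),(543,97)]
nose=B([(627,184)]);H=B(H)
def res(p):
    S=spin(p[2]);o=np.array([p[0],p[1],.155])
    k=-(np.arange(12)*np.pi/6)+p[4]
    P=o+np.c_[p[3]*np.cos(k),p[3]*np.sin(k),np.full(12,-.022)]@S.T
    return np.r_[4*(proj(r,o+S[:,2]*.023)-nose)[0],(proj(r,P)-H).ravel()]
best=min((least_squares(res,[.5,.1,1.1,.068,p]) for p in np.arange(0,6.3,.8)),key=lambda s:s.cost)
print(best.x,best.cost,np.degrees(best.x[2]))
E
```

```text
cam [0.2485264  0.01827657 1.39365919] wrist [ 0.22708427 -0.58626998  0.37149922]
tray [[0.5503, -0.2112, 0.022], [0.5995, -0.3741, 0.022], [0.3647, -0.4461, 0.022], [0.3139, -0.2815, 0.022]] [ 0.45711536 -0.32822739  0.022     ]
handle [[0.4554, -0.3254, 0.031], [0.3856, -0.3475, 0.031]] [ 0.42051725 -0.33646329  0.031     ] 0.07318239698215619 17.57677696593111
[0.54754316 0.15468406 0.96019046 0.06558239 5.54603901] 0.5456958815510852 55.01486096215782
```

drive_tool --rows '[[[0,-0.032,0],-0.047],[[0,-0.032,0],0],[[0,-0.032,0],0],[[0,-0.032,0],0],[[0,-0.032,0],0],[[0,-0.032,0],0]]' --jaw 0

```text
t: 0.75
tool_pos: [0.1037, -0.4192, 0.3034]
tool_rot: [-3.104, -0.48, 0.0]
contact_force: [-0.2, -0.2, 0.3]
opening: 0.0853
grip_force: 0.0
```

drive_tool --rows '[[[0.032,0,0],0],[[0.032,0,0],0],[[0.032,0,0],0],[[0.032,0,0],0],[[0.032,0,0.02],0],[[0.032,0,0.02],0],[[0.032,0,0.02],0],[[0.032,0,0.02],0],[[0.032,0,0.02],0],[[0.032,0,0],0]]'

```text
t: 1.75
tool_pos: [0.4088, -0.3217, 0.1999]
tool_rot: [-3.099, -0.48, 0.006]
contact_force: [-0.4, -0.7, 0.1]
opening: 0.0857
grip_force: 0.0
```

drive_tool --rows '[[[0,0,0],0],[[0,0,0],0]]'

```text
t: 1.95
tool_pos: [0.4092, -0.3236, 0.2036]
tool_rot: [-3.104, -0.482, 0.001]
contact_force: [0.3, 0.0, -1.2]
opening: 0.0852
grip_force: 0.0
```

```bash
python3 - <<'E'
from station import ctrl, vision
import cv2,pickle
from h import *
r=vision.get_image("wrist");o=ctrl.get_obs();pickle.dump((r,o),open("w1.pkl","wb"));cv2.imwrite("pics/w1.png",r["image"])
M=Ro.from_rotvec(o["tool_rot"]).as_matrix();print(o["t"],o["tool_pos"],M.round(3).tolist(),o["contact_force"])
p=o["tool_pos"];print("camera in tool",M.T@(-r["R"].T@r["t"]-p),"fwd in tool",M.T@r["R"][2])
E
```

```text
2.0 [ 0.40876853 -0.32393196  0.20384863] [[0.953, 0.302, -0.001], [0.302, -0.953, 0.0], [-0.001, -0.0, -1.0]] [-0.76201028 -0.29286222 -0.3435872 ]
camera in tool [ 6.93533439e-02 -3.04814400e-05 -6.84378733e-02] fwd in tool [-2.74271289e-01 -3.87088708e-04  9.61652281e-01]
```

View pics/w1.png

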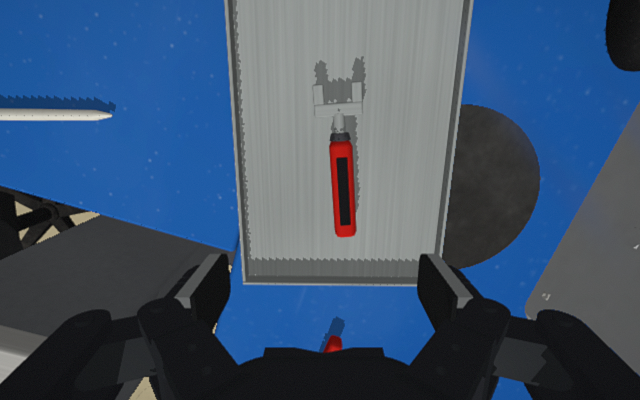

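```bash
python3 - <<'E'
import pickle
from h import *
r,o=pickle.load(open("w1.pkl","rb"));M=Ro.from_rotvec(o["tool_rot"]).as_matrix();p=o["tool_pos"]
h=ray(r,[(341.5,141),(345.5,236)],.031);t=ray(r,[(338.5,82)],.023)
for w in (h,t): print(w.round(4).tolist(),((w-p)@M).round(4).tolist())
v=h[0]-h[1];print(np.linalg.norm(v));v=t[0]-h[1];print(np.degrees(np.arctan2(v[1],v[0])),np.degrees(np.arctan2(M[1,0],M[0,0])))
E
```

```text
[[0.4592, -0.322, 0.031], [0.3877, -0.3494, 0.031]] [[0.0487, 0.0135, 0.1728], [-0.0277, 0.018, 0.1729]]
[[0.4987, -0.3069, 0.023]] [[0.0909, 0.011, 0.1808]]
0.07653957773998939
20.964014452818734 17.59495513684134
```

The fork lies at (341,141)–(345,236) on the handle, its prong tips at about (338,82). It is about 3.4° off the tool's axis, in the middle of the tray.

drive_tool --rows '[[[0.01,0.0157,0.03],0],[[0,0,0.03],-0.059],[[0,0,0.025],0],[[0,0,0.02],0],[[0,0,0.01],0],[[0,0,0.004],0],[[0,0,0],0],[[0,0,0],0]]'

```text
t: 2.8
tool_pos: [0.4238, -0.3366, 0.0863]
tool_rot: [3.087, 0.57, 0.002]
contact_force: [-0.8, -0.6, 0.4]
opening: 0.0855
grip_force: 0.0
```

drive_tool --rows '[[[0,0,0],0],[[0,0,0],0],[[0,0,0],0],[[0,0,0],0],[[0,0,0],0],[[0,0,0],0],[[0,0,0],0],[[0,0,0],0],[[0,0,0],0],[[0,0,0],0]]' --jaw 1 --grip_force 80

```text
t: 3.8
tool_pos: [0.4236, -0.3361, 0.0853]
tool_rot: [3.089, 0.571, 0.001]
contact_force: [0.3, 0.1, 4.4]
opening: 0.0161
grip_force: 81.7
```

```bash
python3 - <<'E'
from station import ctrl, vision
import cv2,pickle
from h import *
r=vision.get_image("wrist");o=ctrl.get_obs();pickle.dump((r,o),open("w2.pkl","wb"));cv2.imwrite("pics/w2.png",r["image"])
print({k:o[k] for k in("t","tool_pos","tool_rot","contact_force","opening","grip_force")})
E
```

```text
{'t': 3.85, 'tool_pos': array([ 0.4236038 , -0.33610258,  0.08531709]), 'tool_rot': array([3.08854379e+00, 5.71222336e-01, 7.92751019e-04]), 'contact_force': array([-0.24908184,  0.15521279,  4.81906854]), 'opening': 0.016250003331319065, 'grip_force': 81.70672059059143}
```

View pics/w2.png

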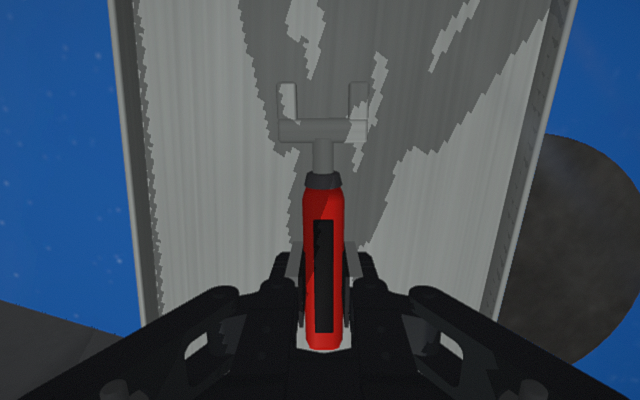

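The fork is gripped and sits square in the fingers, prong tips at (288,83) and (359,83). Now lifting and carrying it to the mixer.

drive_tool --rows '[[[0,0,-0.01],0],[[0,0,-0.02],0],[[0,0,-0.03],0],[[0,0,-0.03],0],[[0,0,-0.03],0],[[0,0,-0.03],0],[[0,0,-0.02],0],[[0.01,-0.02,0],0],[[0.015,-0.03,0],0],[[0.015,-0.03,0],0]]'

```text
t: 4.85
tool_pos: [0.4315, -0.2458, 0.2546]
tool_rot: [-3.089, -0.569, 0.001]
contact_force: [-0.2, 0.2, -1.7]
opening: 0.0163
grip_force: 81.2
```

drive_tool --rows '[[[0.016,-0.034,0],0],[[0.016,-0.034,0],0],[[0.016,-0.034,0],0],[[0.016,-0.034,0],0],[[0.016,-0.034,0],0],[[0.016,-0.034,0],0],[[0.011,-0.024,0],0],[[0.006,-0.012,0],0],[[0,0,0],-0.08],[[0,0,0],-0.12]]'

```text
t: 5.85
tool_pos: [0.451, 0.0184, 0.2543]
tool_rot: [-3.014, -0.885, 0.003]
contact_force: [-0.7, 0.3, -0.8]
opening: 0.016
grip_force: 81.0
```

drive_tool --rows '[[[0,0,0],-0.12],[[0,0,0],-0.12],[[0,0,0],-0.1],[[0,0,0],-0.054],[[0,0,0],0],[[0,0,0],0],[[0,0,0],0]]'

```text
t: 6.55
tool_pos: [0.4515, 0.0177, 0.2547]
tool_rot: [-2.787, -1.449, 0.001]
contact_force: [0.1, 0.1, -0.0]
opening: 0.0161
grip_force: 81.0
```

```bash
python3 - <<'E'
from station import ctrl, vision
import cv2,pickle
from h import *
r,o=pickle.load(open("w2.pkl","rb"));M=Ro.from_rotvec(o["tool_rot"]).as_matrix()
print("tip in tool",(ray(r,[(323.5,83),(323.5,175)],.023)-o["tool_pos"])@M)
r=vision.get_image("wrist");o=ctrl.get_obs();d=(r,o,vision.get_image("top"));pickle.dump(d,open("w3.pkl","wb"));cv2.imwrite("pics/w3.png",r["image"])
print({k:o[k] for k in("t","tool_pos","tool_rot","contact_force","opening","grip_force")})
M=Ro.from_rotvec(o["tool_rot"]).as_matrix();print(np.degrees(np.arctan2(M[1,0],M[0,0])))
E
```

```text
tip in tool [[0.07983725 0.00022467 0.06234719]
 [0.04359331 0.00021121 0.06233361]]
{'t': 6.6, 'tool_pos': array([0.45162026, 0.01769034, 0.25481194]), 'tool_rot': array([-2.78707973e+00, -1.44938124e+00,  3.43176919e-04]), 'contact_force': array([-0.19006693,  0.02754995, -0.78750281]), 'opening': 0.015894869223827865, 'grip_force': 81.0173499584198}
54.95209348592194
```

View pics/w3.png

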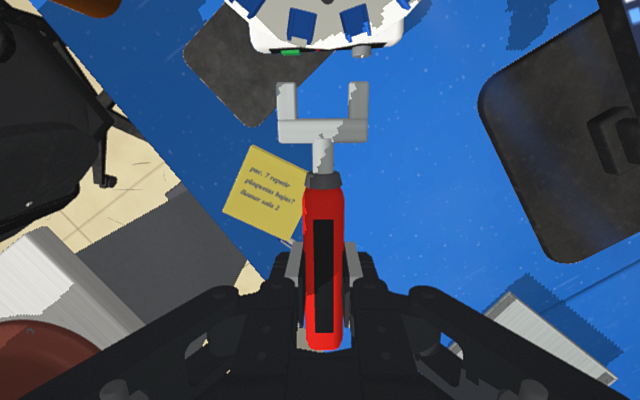

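Fork unchanged in the grip; only the mixer's front rim is in view at the top, so go forward a bit.

drive_tool --rows '[[[0.015,0,-0.005],0],[[0.02,0,-0.005],0],[[0.01,0,-0.005],0],[[0,0,0],0],[[0,0,0],0],[[0,0,0],0]]'

```text
t: 7.25
tool_pos: [0.4773, 0.0544, 0.2695]
tool_rot: [-2.787, -1.45, 0.001]
contact_force: [-0.4, -0.3, -0.7]
opening: 0.0157
grip_force: 81.0
```

```bash
python3 - <<'E'
from station import ctrl, vision
import cv2,pickle
from h import *
r=vision.get_image("wrist");o=ctrl.get_obs();d=(r,o);pickle.dump(d,open("w4.pkl","wb"));cv2.imwrite("pics/w4.png",cv2.resize(r["image"][0:150,220:420],None,fx=4,fy=4,interpolation=cv2.INTER_CUBIC))
print({k:o[k] for k in("t","tool_pos","tool_rot")})
M=Ro.from_rotvec(o["tool_rot"]).as_matrix();print(np.degrees(np.arctan2(M[1,0],M[0,0])))
E
```

```text
{'t': 7.3, 'tool_pos': array([0.47720638, 0.05427419, 0.26951011]), 'tool_rot': array([-2.78683625e+00, -1.44967511e+00,  1.19357984e-03])}
54.96571036646392
```

View pics/w4.png

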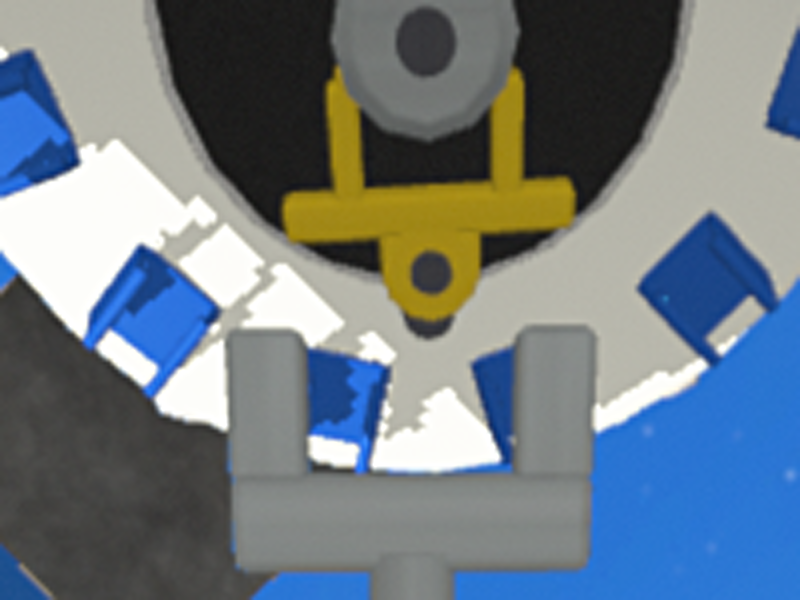

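Close view (crop x4 from (220,0)): clip bridge's front corners (285,193) and (574,179), rear bottom (290,243) and (575,225). Nose centre is at (426,42), prong tips at (267,330) and (555,327). The clip is about 3° from the fork's heading.

```bash
python3 - <<'E'
import pickle
from h import *
r,o=pickle.load(open("w4.pkl","rb"));M=Ro.from_rotvec(o["tool_rot"]).as_matrix();p=o["tool_pos"]
B=lambda q:np.array(q)/4+[220,0]
P=np.array([(0,0,23),(-20.5,20,6),(-20.5,-20,6),(-26.5,20,0),(-26.5,-20,0)])/1000
U=B([(426,42),(285,193),(574,179),(290,243),(575,225)])
f=lambda q:(proj(r,np.r_[q[:2],q[3]]+P@spin(q[2]).T)-U).ravel()
s=least_squares(lambda q:np.r_[f(q),(q[3]-.155)/.003],[.5475,.1547,.96,.155]);q=s.x
print(q,np.degrees(q[2]),(4*f(q)).round(1))
s2=least_squares(lambda a:f(np.r_[a,.155]),[.5475,.1547,.96]);print(s2.x,np.degrees(s2.x[2]))
tip=p+M@[.081,0,.0653]
# prong tip pixel check: front top corners
for y in (-.0145,.0145): print(4*(proj(r,p+M@[.081,y,.0623])-[220,0]))
for q in (q,np.r_[s2.x,.155]):
    S=spin(q[2]);cb=np.r_[q[:2],q[3]]+S@[-.0265,0,.003]
    print("clip_back",cb,"minus tip, in tool",M.T@(cb-tip),"in heading frame",np.linalg.norm(cb-tip))
E
```

```text
[0.54862634 0.15473897 1.0119058  0.15438881] 57.97793177637973 [ 1.6  0.6 -2.9  8.6  4.6  5.3 -0.6 -8.5 -3.1 -6.8]
[0.54855102 0.15464326 1.01189537] 57.97733396715785
[[266.31998299 320.45836993]]
[[565.7883557  320.35450272]]
clip_back [0.53521907 0.13330123 0.14590835] minus tip, in tool [0.01708006 0.00220555 0.05824585] in heading frame 0.0607385517195023
clip_back [0.53514352 0.13320565 0.14651954] minus tip, in tool [0.01695809 0.00219821 0.05763473] in heading frame 0.06011798059571736
```

```bash
cat > fit.py <<'E'
import pickle,sys
from h import *
def run(r,o,U,P,TU):   # U: clip/nose pixels, TU: left/right prong outer-edge & tip-row pixels
    M=Ro.from_rotvec(o["tool_rot"]).as_matrix();p=o["tool_pos"];R0=dict(r)
    T=np.array([(0,-.0185,-.003),(0,.0185,-.003)])
    def f(q):
        r["vertical_fov"]=2*np.degrees(np.arctan(np.tan(np.radians(R0["vertical_fov"]/2))/q[4])); 
        a=proj(r,np.r_[q[:2],q[3]]+P@spin(q[2]).T)-U
        b=proj(r,p+(T+[q[5],q[6],.0653])@M.T)-TU
        return np.r_[a.ravel(),b.ravel()]
    s=least_squares(lambda q:np.r_[f(q),(q[3]-.155)/.002*2],[.5475,.1547,.96,.155,1,.08,0]);q=s.x
    S=spin(q[2]);cb=np.r_[q[:2],q[3]]+S@[-.0265,0,.003];tip=p+M@[q[5],q[6],.0653]
    print(q.round(4),np.degrees(q[2]),(4*f(q)).round(1));print("cb",cb,"cb-tip in tool",M.T@(cb-tip))
E
python3 - <<'E'
from fit import *
r,o=pickle.load(open("w4.pkl","rb"))
B=lambda q:np.array(q)/4+[220,0]
P=np.array([(0,0,23),(-20.5,20,6),(-20.5,-20,6),(-26.5,20,0),(-26.5,-20,0)])/1000
U=B([(426,42),(285,193),(574,179),(290,243),(575,225)])
run(r,o,U,P,B([(230,329),(595,326)]))
run(r,o,U[:3],P[:3],B([(230,329),(595,326)]))
E
```

```text
[ 5.5000e-01  1.5660e-01  1.0121e+00  1.5550e-01  9.6850e-01  8.1800e-02
 -3.0000e-04] 57.990613295296065 [ 1.7 -0.   0.3  8.4  1.3  5.4  2.5 -8.4 -6.3 -6.5 -2.8 -1.3  2.8  1.5]
cb [0.53655462 0.13511721 0.14701636] cb-tip in tool [0.01856074 0.00260275 0.05713655]
[ 5.5090e-01  1.5790e-01  1.0053e+00  1.5490e-01  9.8790e-01  8.2300e-02
 -3.0000e-04] 57.597924937890284 [ 0.9 -4.5  0.8  3.  -1.9  2.4 -0.8 -1.4  0.8  1.5]
cb [0.53733052 0.13653854 0.14637934] cb-tip in tool [0.01961192 0.00242322 0.05777278]
```

drive_tool --rows '[[[0.003,0.0068,0.005],0],[[0.004,0,0.01],-0.052],[[0,0,0.012],0],[[0,0,0.012],0],[[0,0,0.01],0],[[0,0,0.004],0],[[0,0,0.002],0],[[0,0,0],0],[[0,0,0],0],[[0,0,0],0]]'

```text
t: 8.3
tool_pos: [0.4875, 0.0564, 0.2156]
tool_rot: [2.748, 1.522, 0.002]
contact_force: [-0.8, 0.2, -0.1]
opening: 0.0162
grip_force: 81.0
```

```bash
python3 - <<'E'
from station import ctrl, vision
import cv2,pickle
from h import *
r=vision.get_image("wrist");o=ctrl.get_obs();s=vision.get_image("scene");pickle.dump((r,o,s),open("w5.pkl","wb"))
a=cv2.resize(r["image"][0:140,240:400],(640,560),interpolation=cv2.INTER_CUBIC)
cv2.imwrite("pics/w5.png",a)
print({k:o[k] for k in("t","tool_pos","tool_rot","contact_force")})
M=Ro.from_rotvec(o["tool_rot"]).as_matrix();print(np.degrees(np.arctan2(M[1,0],M[0,0])))
E
```

```text
{'t': 8.35, 'tool_pos': array([0.48744802, 0.05641486, 0.21553342]), 'tool_rot': array([2.74758241e+00, 1.52214551e+00, 1.50700938e-03]), 'contact_force': array([ 0.38917751,  0.43211993, -0.89936958])}
57.972437932650216
```

View pics/w5.png

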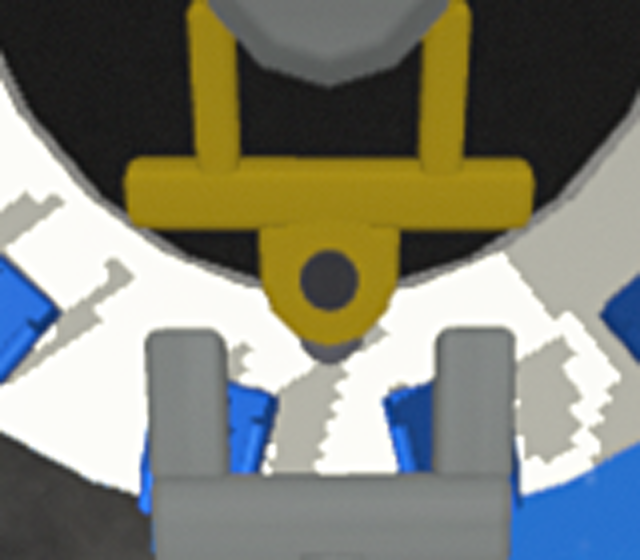

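```bash
sed -i 's#/.002\*2#/W*2#; s#^def run(r,o,U,P,TU):#def run(r,o,U,P,TU,W=.002):#' fit.py; python3 - <<'E'
from fit import *
import cv2
r,o,s=pickle.load(open("w5.pkl","rb"));v=r["vertical_fov"]
B=lambda q:np.array(q)/4+[240,0]
P=np.array([(-20.5,20,6),(-20.5,-20,6),(-26.5,20,0),(-26.5,-20,0)])/1000
U=B([(127,158),(533,158),(130,229),(531,229)])
for W in(.002,.01):
  for k in(4,2):
    r["vertical_fov"]=v;run(r,o,U[:k],P[:k],B([(147,328),(515,328)]),W)
# top view colour check not needed; enlarge scene around mixer
u=proj(s,[[.535,.134,.147]])[0];print(u);x,y=u.astype(int)
cv2.imwrite("pics/s5.png",cv2.resize(s["image"][y-30:y+30,x-40:x+40],None,fx=10,fy=10,interpolation=cv2.INTER_CUBIC))
E
```

```text
[ 5.4910e-01  1.5580e-01  1.0114e+00  1.5590e-01  9.7570e-01  8.1300e-02
 -4.0000e-04] 57.95102564004815 [ -4.1  10.8   4.4  10.8   6.8 -11.7  -7.2 -11.8  -2.5   0.2   2.5  -0. ]
cb [0.53566867 0.13433834 0.14738302] cb-tip in tool [ 1.02736358e-02 -6.91398451e-05  2.90235219e-03]
[ 5.5020e-01  1.5760e-01  1.0114e+00  1.5490e-01  9.5940e-01  8.2100e-02
 -4.0000e-04] 57.949831689023064 [-0.3  0.   0.3  0.   0.3  0.1 -0.3 -0.1]
cb [0.53676683 0.13613256 0.14646701] cb-tip in tool [ 1.16069684e-02 -8.74439941e-05  3.81954385e-03]
[ 5.4940e-01  1.5620e-01  1.0114e+00  1.5970e-01  9.5390e-01  8.2400e-02
 -4.0000e-04] 57.95174373463158 [ -6.1  10.2   6.5  10.2   5.3 -10.9  -5.7 -11.    1.2   0.1  -1.2  -0.2]
cb [0.53594218 0.13477564 0.15119233] cb-tip in tool [ 9.75409459e-03 -6.14183466e-05 -9.06654423e-04]
[ 5.5020e-01  1.5760e-01  1.0114e+00  1.5470e-01  9.6070e-01  8.2000e-02
 -4.0000e-04] 57.949761768153 [-0.1  0.   0.1  0.   0.1  0.1 -0.1 -0.1]
cb [0.53675971 0.1361214  0.14618185] cb-tip in tool [ 1.16542825e-02 -8.80726373e-05  4.10470347e-03]
[251.28254282 198.16987578]
```

```bash
python3 - <<'E'
from fit import *
r,o,s=pickle.load(open("w5.pkl","rb"));v=r["vertical_fov"]
B=lambda q:np.array(q)/4+[240,0]
U=B([(127,158),(533,158),(128,229),(532,229)])
for F in(-20.5,-19.5,-18.5):
  P=np.array([(F,20,6),(F,-20,6),(-26.5,20,6),(-26.5,-20,6)])/1000
  for W in(.001,.005):
    r["vertical_fov"]=v;print(F,W);run(r,o,U,P,B([(147,328),(515,328)]),W)
r4,o4=pickle.load(open("w4.pkl","rb"));v=r4["vertical_fov"]
B=lambda q:np.array(q)/4+[220,0]
P=np.array([(0,0,23),(-26.5,20,6),(-26.5,-20,6)])/1000
print("w4");run(r4,o4,B([(426,42),(288,243),(575,225)]),P,B([(230,329),(595,326)]),.005)
E
```

```text
-20.5 0.001
[ 5.4970e-01  1.5680e-01  1.0114e+00  1.5510e-01  9.6990e-01  8.1600e-02
 -4.0000e-04] 57.94687650765627 [-2.3  2.5  2.2  2.6  3.3 -2.7 -3.2 -2.7 -1.5  0.2  1.5 -0.1]
cb [0.53630017 0.13539051 0.14659563] cb-tip in tool [ 1.12272788e-02 -9.14098531e-05  3.69042262e-03]
-20.5 0.005
[ 5.4980e-01  1.5690e-01  1.0114e+00  1.5590e-01  9.6490e-01  8.1800e-02
 -4.0000e-04] 57.94704765371858 [-2.8  2.4  2.7  2.5  2.9 -2.6 -2.8 -2.6 -0.6  0.1  0.6 -0.1]
cb [0.53636324 0.13549128 0.14745585] cb-tip in tool [ 1.11109754e-02 -8.96235742e-05  2.83027152e-03]
-19.5 0.001
[ 5.4950e-01  1.5660e-01  1.0114e+00  1.5500e-01  9.6660e-01  8.1800e-02
 -4.0000e-04] 57.94633991254979 [-2.5 -2.8  2.4 -2.8  4.2  2.9 -4.1  2.9 -0.9  0.2  0.9 -0.1]
cb [0.53613046 0.13512081 0.14653665] cb-tip in tool [ 1.07509352e-02 -9.16766041e-05  3.74921694e-03]
-19.5 0.005
[ 5.4960e-01  1.5660e-01  1.0114e+00  1.5520e-01  9.6540e-01  8.1800e-02
 -4.0000e-04] 57.94637712396849 [-2.6 -2.8  2.5 -2.8  4.1  2.9 -4.   2.9 -0.7  0.1  0.7 -0.1]
cb [0.53614458 0.13514336 0.14672844] cb-tip in tool [ 1.07249474e-02 -9.12780744e-05  3.55744328e-03]
-18.5 0.001
[ 5.4940e-01  1.5630e-01  1.0113e+00  1.5490e-01  9.6260e-01  8.1900e-02
 -4.0000e-04] 57.945705707735776 [-2.5 -8.   2.4 -8.   5.3  8.4 -5.1  8.4 -0.2  0.1  0.2 -0.1]
cb [0.53597888 0.13488045 0.14646302] cb-tip in tool [ 1.02777316e-02 -9.20394035e-05  3.82268800e-03]
-18.5 0.005
[ 5.4940e-01  1.5620e-01  1.0113e+00  1.5430e-01  9.6620e-01  8.1800e-02
 -4.0000e-04] 57.94558837290823 [-2.2 -7.9  2.1 -7.9  5.5  8.3 -5.4  8.3 -0.9  0.1  0.9 -0.1]
cb [0.53593258 0.13480648 0.14583591] cb-tip in tool [ 1.03628587e-02 -9.33430921e-05  4.44975100e-03]
w4
[ 5.5030e-01  1.5750e-01  1.0179e+00  1.5510e-01  9.6190e-01  8.2100e-02
 -3.0000e-04] 58.32368777340062 [ 0.2 -3.2  2.7  2.  -3.   1.8 -1.7 -1.4  1.7  1.5]
cb [0.53705857 0.13596815 0.14663039] cb-tip in tool [0.01923251 0.00252753 0.05752202]
```

Fork and clip are centred (331 vs 330 px) and parallel, gap about 10 mm. Lower by 2 mm, close the gap, then push up the slope.

drive_tool --rows '[[[0,0,0.001],0],[[0,0,0.001],0],[[0.003,0,0],0],[[0.003,0,0],0],[[0.002,0,0],0],[[0,0,0],0],[[0,0,0],0],[[0,0,0],0]]'

```text
t: 9.2
tool_pos: [0.4914, 0.0632, 0.2129]
tool_rot: [2.748, 1.522, -0.0]
contact_force: [0.1, -0.2, -1.6]
opening: 0.016
grip_force: 81.0
```

drive_tool --rows '[[[0.0014,0,-0.0006],0],[[0.0014,0,-0.0006],0],[[0,0,0],0],[[0,0,0],0]]'

```text
t: 9.6
tool_pos: [0.4928, 0.0653, 0.214]
tool_rot: [2.748, 1.522, -0.001]
contact_force: [-0.8, -2.2, -0.8]
opening: 0.0162
grip_force: 81.0
```

drive_tool --rows '[[[0.0014,0,-0.0006],0],[[0.0014,0,-0.0006],0],[[0,0,0],0],[[0,0,0],0]]'

```text
t: 10.0
tool_pos: [0.4933, 0.0664, 0.2145]
tool_rot: [2.747, 1.521, -0.009]
contact_force: [-4.9, -8.5, -0.4]
opening: 0.0164
grip_force: 81.1
```

drive_tool --rows '[[[0.0014,0,-0.0006],0],[[0.0014,0,-0.0006],0],[[0,0,0],0],[[0,0,0],0]]'

```text
t: 10.4
tool_pos: [0.4944, 0.0681, 0.2155]
tool_rot: [2.746, 1.52, -0.012]
contact_force: [-5.6, -10.2, -0.4]
opening: 0.0163
grip_force: 81.1
```

```bash
python3 - <<'E'
from station import ctrl, vision
import cv2,pickle
r=vision.get_image("wrist");o=ctrl.get_obs();pickle.dump((r,o),open("w6.pkl","wb"))
cv2.imwrite("pics/w6.png",cv2.resize(r["image"][0:140,240:400],(640,560),interpolation=cv2.INTER_CUBIC))
print(o["t"],o["tool_pos"],o["contact_force"])
E
```

```text
10.45 [0.49441249 0.06817383 0.21550526] [ -5.95304173 -11.24008823   0.04667976]
```

View pics/w6.png

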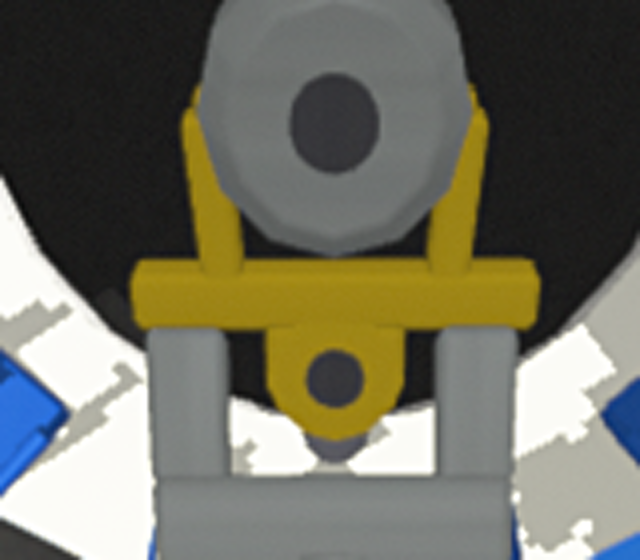

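Prongs sit square on both ears, and the jaws are spreading round the groove at about 12 N. Keep pushing.

drive_tool --rows '[[[0.0014,0,-0.0006],0],[[0.0014,0,-0.0006],0],[[0,0,0],0],[[0,0,0],0]]'

```text
t: 10.85
tool_pos: [0.4973, 0.0726, 0.2176]
tool_rot: [-2.748, -1.521, -0.001]
contact_force: [-0.3, 0.5, -1.7]
opening: 0.0159
grip_force: 81.1
```

drive_tool --rows '[[[0.0014,0,-0.0006],0],[[0.0014,0,-0.0006],0],[[0,0,0],0],[[0,0,0],0]]'

```text
t: 11.25
tool_pos: [0.4989, 0.075, 0.2189]
tool_rot: [2.748, 1.522, -0.0]
contact_force: [-0.9, -2.0, -0.6]
opening: 0.0165
grip_force: 81.1
```

drive_tool --rows '[[[0.0014,0,-0.0006],0],[[0,0,0],0],[[0,0,0],0]]'

```text
t: 11.55
tool_pos: [0.4991, 0.0755, 0.2192]
tool_rot: [2.747, 1.522, -0.005]
contact_force: [-3.0, -6.0, -0.4]
opening: 0.0161
grip_force: 81.1
```

```bash
python3 - <<'E'
from station import ctrl, vision
import cv2,pickle
r=vision.get_image("wrist");o=ctrl.get_obs();pickle.dump((r,o),open("w7.pkl","wb"))
print(o["t"],o["tool_pos"],o["contact_force"])
i=r["image"].astype(int);m=(i[...,2]>110)&(i[...,1]>80)&(i[...,0]<60);m[:, :240]=0;m[:,400:]=0
import numpy as np
ys=np.where(m[:140].sum(1)>80)[0];print("bridge rows",ys)
k=pickle.load(open("w6.pkl","rb"))[0]["image"].astype(int);m=(k[...,2]>110)&(k[...,1]>80)&(k[...,0]<60);m[:, :240]=0;m[:,400:]=0;print(np.where(m[:140].sum(1)>80)[0])
E
```

```text
11.6 [0.49907845 0.07545328 0.21915765] [-2.67870288 -6.32177089 -0.89825228]
bridge rows []
[65 66 67 68 69 70 71 72 73 74 75 76 77 78 79 80 81]
```

The force dropped as the clip jumped and has risen again on the stop, at 13.6 mm of slope travel. One small press, then back off and check.

drive_tool --rows '[[[0.0009,0,-0.0004],0],[[0,0,0],0],[[0,0,0],0]]'

```text
t: 11.9
tool_pos: [0.4992, 0.0757, 0.2193]
tool_rot: [2.747, 1.521, -0.008]
contact_force: [-3.8, -8.3, 0.2]
opening: 0.016
grip_force: 81.1
```

drive_tool --rows '[[[-0.002,0,0],0],[[-0.008,0,0],0],[[-0.015,0,-0.002],0],[[-0.01,0,-0.01],0],[[0,0,-0.02],0],[[0,0,-0.02],0],[[0.01,0,0],0],[[0,0,0],0],[[0,0,0],0]]'

```text
t: 12.8
tool_pos: [0.4863, 0.056, 0.2708]
tool_rot: [-2.747, -1.523, 0.002]
contact_force: [-0.2, -0.0, -1.0]
opening: 0.0166
grip_force: 81.0
```

```bash
python3 - <<'E'
from station import ctrl, vision
import cv2,pickle
from h import *
r=vision.get_image("wrist");o=ctrl.get_obs();pickle.dump((r,o),open("w8.pkl","wb"))
print(o["t"],o["tool_pos"],o["contact_force"])
r["vertical_fov"]=2*np.degrees(np.arctan(np.tan(np.radians(r["vertical_fov"]/2))/.965))
hsv=cv2.cvtColor(r["image"],cv2.COLOR_BGR2HSV);m=cv2.inRange(hsv,(18,150,60),(32,255,255));m[150:]=0
n,l,s,c=cv2.connectedComponentsWithStats(m);i=1+s[1:,4].argmax();print(s[i],c[i])
w=(l==i).sum(1);print([(y,int(w[y])) for y in np.where(w)[0]])
S=spin(1.0125);q=np.array([.5497,.1568,.155])
for off in(0,-.006,-.0135):
  P=np.array([(-7,20,6),(-13,20,6),(-13,-20,6),(-24.5,0,6)])/1000+[off,0,0];print(off,proj(r,q+P@S.T).round(1).tolist())
E
```

```text
12.85 [0.48618895 0.0559073  0.2705109 ] [-0.05275599 -0.12086758 -0.88118391]
[ 287    0   76   68 1208] [324.38245033  37.08774834]
[(np.int64(0), 19), (np.int64(1), 18), (np.int64(2), 19), (np.int64(3), 17), (np.int64(4), 18), (np.int64(5), 16), (np.int64(6), 14), (np.int64(7), 14), (np.int64(8), 12), (np.int64(9), 12), (np.int64(10), 11), (np.int64(11), 10), (np.int64(12), 9), (np.int64(13), 9), (np.int64(14), 9), (np.int64(15), 8), (np.int64(16), 8), (np.int64(17), 7), (np.int64(18), 7), (np.int64(19), 7), (np.int64(20), 6), (np.int64(21), 6), (np.int64(22), 5), (np.int64(23), 4), (np.int64(24), 4), (np.int64(25), 4), (np.int64(26), 4), (np.int64(27), 4), (np.int64(28), 6), (np.int64(29), 6), (np.int64(30), 6), (np.int64(31), 7), (np.int64(32), 32), (np.int64(33), 32), (np.int64(34), 35), (np.int64(35), 36), (np.int64(36), 36), (np.int64(37), 37), (np.int64(38), 38), (np.int64(39), 40), (np.int64(40), 41), (np.int64(41), 43), (np.int64(42), 46), (np.int64(43), 47), (np.int64(44), 46), (np.int64(45), 45), (np.int64(46), 3), (np.int64(47), 9), (np.int64(48), 16), (np.int64(49), 20), (np.int64(50), 20), (np.int64(51), 18), (np.int64(52), 16), (np.int64(53), 16), (np.int64(54), 16), (np.int64(55), 16), (np.int64(56), 16), (np.int64(57), 16), (np.int64(58), 16), (np.int64(59), 17), (np.int64(60), 19), (np.int64(61), 22), (np.int64(62), 21), (np.int64(63), 19), (np.int64(64), 17), (np.int64(65), 15), (np.int64(66), 13), (np.int64(67), 7)]
0 [[287.4, 35.2], [288.2, 47.4], [361.2, 47.3], [324.7, 69.2]]
-0.006 [[288.2, 47.4], [289.1, 59.1], [360.4, 59.0], [324.7, 79.9]]
-0.0135 [[289.3, 61.9], [290.0, 72.9], [359.3, 72.8], [324.7, 92.6]]
```

Seen from above, the clip's bridge rear edge is at row 46 and its tab end at row 67. That matches the home prediction (47 and 69). Carrying the fork back.

drive_tool --rows '[[[-0.02,0.008,0],0],[[-0.03,0.013,0],0],[[-0.04,0.017,0],0],[[-0.042,0.018,0],0],[[-0.042,0.018,0],0],[[-0.042,0.018,0],0],[[-0.042,0.018,0],0],[[-0.042,0.018,0],0],[[-0.036,0.015,0],0],[[-0.02,0.008,0],0]]'

```text
t: 13.85
tool_pos: [0.4247, -0.3285, 0.2705]
tool_rot: [-2.748, -1.518, 0.002]
contact_force: [0.7, -0.0, -0.3]
opening: 0.0164
grip_force: 81.0
```

drive_tool --rows '[[[-0.01,0.004,0],0.07],[[0,0,0],0.12],[[0,0,0],0.13],[[0,0,0],0.13],[[0,0,0],0.12],[[0,0,0],0.076],[[0,0,0],0],[[0,0,0],0],[[0,0,0],0]]'

```text
t: 14.75
tool_pos: [0.424, -0.3365, 0.2713]
tool_rot: [-3.088, -0.573, 0.001]
contact_force: [-0.3, -0.3, -0.2]
opening: 0.0163
grip_force: 81.1
```

```bash
python3 - <<'E'
from station import ctrl
from h import *
o=ctrl.get_obs();M=Ro.from_rotvec(o["tool_rot"]).as_matrix();print(o["t"],o["tool_pos"],M.T@(np.array([.4236,-.3361,.0853])-o["tool_pos"]),np.degrees(np.arctan2(M[1,0],M[0,0])))
E
```

```text
14.75 [ 0.42395329 -0.33654964  0.2713274 ] [-1.01261833e-04 -3.76004467e-04  1.86027868e-01] 21.02372431627897
```

drive_tool --rows '[[[0,0,0.02],0],[[0,0,0.035],0],[[0,0,0.04],0],[[0,0,0.035],0],[[0,0,0.025],0],[[0,0,0.015],0],[[0,0,0.008],0],[[0,0,0.004],0],[[0,0,0.002],0],[[0,0,0],0]]'

```text
t: 15.75
tool_pos: [0.4247, -0.3372, 0.089]
tool_rot: [3.088, 0.571, 0.002]
contact_force: [1.3, 0.1, -1.7]
opening: 0.0161
grip_force: 81.1
```

drive_tool --rows '[[[0,0,0],0],[[0,0,0],0],[[0,0,0],0]]'

```text
t: 16.05
tool_pos: [0.4243, -0.3369, 0.0885]
tool_rot: [3.088, 0.571, 0.001]
contact_force: [0.2, 0.7, -2.0]
opening: 0.0162
grip_force: 81.1
```

drive_tool --rows '[[[0,0,0.001],0],[[0,0,0.001],0],[[0,0,0.001],0],[[0,0,0],0],[[0,0,0],0],[[0,0,0],0]]'

```text
t: 16.65
tool_pos: [0.4241, -0.3367, 0.0853]
tool_rot: [-3.089, -0.571, 0.0]
contact_force: [-2.7, 2.0, 5.1]
opening: 0.0165
grip_force: 81.8
```

Touching the floor with 5 N: let go slowly and rise.

drive_tool --rows '[[[0,0,0],0],[[0,0,0],0],[[0,0,0],0],[[0,0,0],0],[[0,0,0],0],[[0,0,0],0]]' --jaw 0.5 --grip_force 20

```text
t: 17.25
tool_pos: [0.4241, -0.3367, 0.0848]
tool_rot: [-3.089, -0.571, -0.0]
contact_force: [-0.4, -0.3, -0.0]
opening: 0.0425
grip_force: 0.0
```

drive_tool --rows '[[[0,0,0],0],[[0,0,0],0],[[0,0,0],0],[[0,0,0],0],[[0,0,-0.01],0],[[0,0,-0.03],0],[[0,0,-0.04],0],[[0,0,-0.04],0],[[0,0,0],0],[[0,0,0],0]]' --jaw 0

```text
t: 18.25
tool_pos: [0.4247, -0.3373, 0.2072]
tool_rot: [3.086, 0.571, 0.003]
contact_force: [0.2, 0.3, -0.5]
opening: 0.0857
grip_force: 0.0
```

```bash
python3 - <<'E'
from station import ctrl, vision
import cv2,numpy as np
r=vision.get_image("wrist")["image"];t=vision.get_image("top")["image"];o=ctrl.get_obs();print(o["t"],o["tool_pos"],o["contact_force"],o["opening"])
a=cv2.resize(r,(480,300),interpolation=cv2.INTER_AREA)
b=cv2.resize(t[125:200,235:310],(300,300),interpolation=cv2.INTER_CUBIC)
cv2.imwrite("pics/f.png",np.hstack([a,b]))
E
```

```text
18.35 [ 0.42360494 -0.33620053  0.2039901 ] [-1.34018133 -0.79484381 -0.13345299] 0.08537310319848514
```

View pics/f.png

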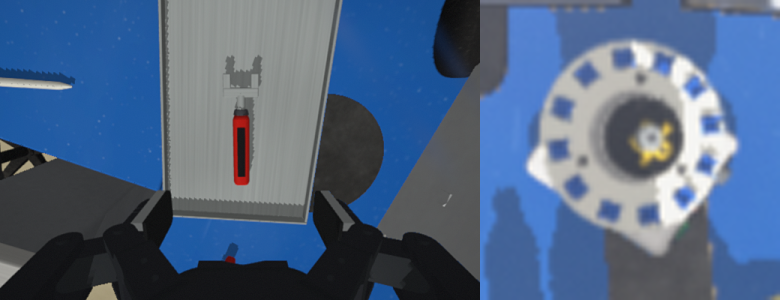

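The fork lies flat in the tray at (241,145), free of the gripper, and the clip at (655,150) sits right round the nose. Handing in.

```bash
python3 -c "
from station import ctrl
print(ctrl.finish_job())"
```

```text
the job is handed in; nothing more can be done
None
```

The clip was pushed home with the fork (bridge stopped on the groove; camera view matches the home position), the fork is back flat in the tray, the rack and bottle were not touched, and the job was handed in at about 18 s.

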